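# Load the bottle roller and dial in its speed

### The job

Take the red-capped bottle out of the crate and lay it lengthwise in the trough between the two black rollers of the bottle roller, cap towards either end, setting it down rather than dropping it. Roll the knurled speed wheel on the bottle roller's control box, click by click, until the orange pointer stands at the green tick (loading or setting may come first). Leave the other bottles standing in the crate and everything else on the bench where it is.

Things in the scene. Friction and masses are not known exactly. Their poses are not given: they have to be found in the camera images.
- red_bottle: clear laboratory bottle with a red screw cap, 105 mm tall, 0.09 to 0.24 kg, upright in a crate cell; origin at the centre of its underside (5 mm above the bench), own z towards the cap. Body 56 mm across, straight from 5 to 63 mm up; then a shoulder cone, 54 mm across at 69 mm, 42 mm at 90 mm; cap 42 mm across from 88 to 105 mm
- red_middle (a point): point on the red-capped bottle's axis, half-way up (52.5 mm above its underside)
- bottle_crate: blue open crate, fixed, 147x147 mm, 50 mm high, walls, cross dividers and floor 5 mm thick: four cells of 66x66 mm, centres 35.5 mm either side of the crate's centre in own x and y, one bottle in each, in any order; origin at the centre of its underside, own z up. Crate and bottle roller may change places (either may be on the left)
- blue_bottle: blue-capped clear bottle in the crate, 56 mm across, 100 mm tall, cap 42 mm across; origin at the centre of its underside; stays where it is
- yellow_bottle: yellow-capped slender bottle in the crate, 36 mm across, 88 mm tall; origin at the centre of its underside; stays where it is
- black_bottle: black-capped small bottle in the crate, 40 mm across, 78 mm tall; origin at the centre of its underside; stays where it is
- roller_mixer: white bottle roller, fixed, switched off; base 112 mm (own x) by 232 mm (own y), origin at the centre of its underside, z up. Rollers along y from -104 to +36 mm over a tray 25 mm high; end cheek, 60 mm high, at y = -116 to -104; control box, 60 mm high, at y = +36 to +116, with the speed wheel and, beyond it, a scale of ten ticks 8 mm apart along x (one broad and green) and an orange pointer
- cradle (a point): where red_middle comes to lie when the bottle rests half-way along the rollers: 81 mm above the bench, axes as the bottle roller's. The two black rollers, 24 mm across, 140 mm long, have their axes along y, 19 mm either side of this point in x and 35 mm below it (tops 23 mm below it); cheek and control box stand 70 mm from it along -y and +y. The rollers turn stiffly
- speed_wheel (a joint): angle of the knurled speed wheel: 0 at the first tick, 0.3927 rad a click and tick, 2.356 rad (click 6) with the pointer at the green tick; end stops at 0 and 9 clicks; starts on click 1 to 4. Grows, and the pointer moves to +x, as the wheel's top edge rolls to the bottle roller's own +x. Detents: about 1.7 N along the edge turns it a click (12.6 mm of edge); let go, it falls to the nearer click
- wheel_top (a point): highest point of the black knurled speed wheel, in the bottle roller's frame: 72 mm above the bench, 12 mm above the control box. Wheel 64 mm across, 14 mm wide, axle along the bottle roller's y, 32 rounded ridges 2 mm high. It floats on a spring: yields up to 6 mm downward, 3 N to start and 1.2 N more per mm; press it 2 to 4 mm down and drag along own x to roll it
- green_tick (a point): the green tick on the scale beside the wheel, 62 mm above the bench
- shelf_rail (a point): near end of the lower front rail of the shelf frame that hangs over the left of the bench: from here the rail runs away from the robot (+x) at this height; keep the wrist and arm below it or to its right (-y)
- beaker: clear 100 ml beaker, 73 mm across, 92 mm tall; origin at the centre of its underside; a bystander, stays where it is
- slide_box: dark blue microscope-slide box, 32x84x35 mm (x, y, z); origin at the centre of its underside; a bystander, stays where it is
- timer: white bench timer lying flat, 62x66x21 mm; origin at the centre of its underside; a bystander, stays where it is
- weigh_boat: white weighing dish, 66x78x20 mm; origin at the centre of its underside; a bystander, stays where it is
- tape_roll: orange roll of label tape lying flat, 53 mm across, 18 mm high; origin at the centre of its underside; a bystander, stays where it is
- marker_black: black felt marker lying on its side, 137 mm long along its own y, 13 mm thick; origin at the middle of its underside; a bystander, stays where it is
- tube50_a: 50 ml conical tube with a blue cap lying on its side, 115 mm long along its own y, 33 mm thick; origin at the middle of its underside; a bystander, stays where it is

How it is judged:
By the outcome, as a careful person would: the job done as asked, in the order asked, and still so for the second after the job is handed in, with the robot touching nothing.
It also fails if it takes over 72 s, if anything falls off the work surface, if the arm or the gripper's body presses on something with over 40 N, if the wrist force passes 120 N, or if a joint passes its speed limit or range.

### The arm

A 6-joint arm with a two-finger parallel gripper is mounted at the origin on the work surface; the furniture and walls round the work are solid. World frame = base frame: x ahead of the robot, y to its left, z up, the work surface at z = 0. Lengths are in m, angles in rad, forces in N, time in s.
With the tool pointing down it reaches from about 0.275 to 0.825 m from the base axis. Payload 4.9 kg.
Tool frame: the origin (TCP) lies at the very end of the fingers, on their centre line; the grasp point (between the pads) lies 19 mm behind it; z points along the fingers, y is the line along which they close (so a half turn about z gives the same grasp; the last joint's range is limited). The gripper opens to 85 mm and grips with 20 to 120 N. Pads are 22 mm wide; open, the fingers measure 114 mm over their backs; the gripper's body (76 mm by 85 mm) begins 54 mm behind the grasp point. The pads swing forward as they close: fully open they stand 13 mm farther back than shut.
Start: joints at [-1.298, 0.326, -0.193, 1.052, 0, 1.437], TCP at [0.218, -0.505, 0.231] pointing down, gripper open.
Joint ranges: [-2.65, 2.65], [-0.97, 1.79], [-1.3, 1.35], [-1.93, 2.1], [-1.47, 1.37], [-3.14, 3.14]. Speed limits (rad/s): [2.57, 2.57, 3.14, 3.14, 3.14, 3.14].

### API

Orientations are given as a 3x3 rotation matrix whose columns are the frame's x, y, z axes.
In Python, from plant import * gives the robot as it stands. The module is installed in compiled form; this text tells all that it offers.
- The arm moves only by the tool step_arm, never from a script. Its argument "targets" is a list of rows, each an object of numbers: "wx", "wy", "wz": the turn, a rotation vector about the tool's x, y, z in rad; "x", "y", "z": the shift along the tool's x, y, z in m; "gripper": the finger opening in m, from 0 to 0.0854. A call has 1 to 20 rows; each row is the pose to reach, as a shift and turn from the pose commanded when the call began, along the tool's axes at that moment; what a row does not reach only later rows make up. A row lasts 1/8 s, in which the tool goes at most 62.5 mm and 10.7 degrees, less where a joint would pass 70% of its speed; a pose out of reach is approached as far as the arm can. A call with a gripper value outside its range is refused whole. The fingers move at their own pace and stop on an object; "newtons" is the grip in N (left out, the last holds). Time passes only in rows, so rows that repeat a pose let the fingers close. It gives the time, the measured TCP pose, the force, the opening and the grip force at its end, in the units of the state.
- read_state(): the state, without advancing time (a new reading comes with each control period).
- camera(name): name is "side" or "top"; returns the picture (420x560x3 uint8, red, green, blue); there is no depth.
- camera_model(name): a dict with "fx", "fy", "cx", "cy" (pixels), "view" (4x4, takes a point from world to camera coordinates). Camera axes: x right, y up, looking along -z (the intrinsics and any distortion apply to the point x, -y, -z); pixel columns grow to the right and rows downward; lengths in m; the calibration is good to about 2 mm. A picture is of the moment at which its call begins. camera_model takes no time and is no camera call.
- job_done(): hands the job in; it is judged then, once.
Trained networks look in the newest picture that a camera, given by its name, has taken for a name from the list of things; names that differ only in an ending like _2 or _b are one class to them, and where a whole thing is asked for, a point or a joint stands for the part that bears it (a point fixed in the world has none). Each returns a list of dicts, best first, with "confidence" (0 to 1); they miss things now and then, are a little off and sometimes report something else, mostly with a low value. They report only what shows in the picture. A call takes as long as a camera call.
- recognise(camera, target): "centre" ([x, y, z] in m, in world coordinates, good to about 4 mm: the middle of the surface that is visible of it).
- masks_of(camera, target): "mask" (420x560 bool, what is visible of it).
- place_of(camera, target): "centre" ([x, y, z] in m, in world coordinates, good to about 4 mm: a listed point, or the origin of a listed thing).
The state is a dict: "time_s": time; "joint_positions": joint angles; "qvel": joint speeds; "tau": joint torques, N m; "position": TCP position; "tcp_rot": TCP orientation; "contact_force": force on the tool from outside, world axes, zero at the start; "moment": the same for the moment, N m; "gripper_width": finger opening in m; "finger_force": force on a finger pad.
Only numpy, scipy, OpenCV 4.12 (cv2) and the standard library are available. Lean on these libraries where they do the work, as an engineer would, in place of code of your own. Each camera call takes 0.05 s, during which the arm holds its last target. There are 200 camera calls.

## Working session

There is one attempt and no reset: what is moved stays moved. The work goes in short steps, Python scripts to look and compute and a tool call to move; the robot and the scene stay as the last step left them, time stands still between calls to the robot, and variables do not carry over. Pictures are saved under pics/ and viewed, at most 10 in all, crops included, and the job is handed in when it is done.

Besides the shell and the picture viewer there is one more tool, called after "Emit:" in YAML: its name, and indented under it one key for each argument. step_arm: Moves the arm, as the interface text tells. Its arguments: {"type":"object","properties":{"targets":{"type":"array","items":{"type":"object","properties":{"wx":{"type":"number"},"wy":{"type":"number"},"wz":{"type":"number"},"x":{"type":"number"},"y":{"type":"number"},"z":{"type":"number"},"gripper":{"type":"number"}}}},"newtons":{"type":"number"}},"required":["targets"]}

```bash
mkdir -p pics
python3 - <<'E'
from plant import *
import cv2
for c in("top","side"):
    cv2.imwrite(f"pics/{c}0.png",camera(c)[:,:,::-1])
for n in["red_bottle","red_middle","bottle_crate","roller_mixer","cradle","wheel_top","green_tick","shelf_rail","blue_bottle","yellow_bottle","black_bottle","beaker","slide_box","timer","weigh_boat","tape_roll","marker_black","tube50_a"]:
    for c in("top","side"):
        r=place_of(c,n)
        print(n,c,[(d["centre"].round(3).tolist() if hasattr(d["centre"],'round') else d["centre"],round(float(d["confidence"]),2)) for d in r[:2]])
s=read_state();print(s["time_s"],s["position"],s["tcp_rot"],s["gripper_width"])
E
```

```text
red_bottle top [([0.601, -0.2031, 0.0034], 0.67)]
red_bottle side [([0.595, -0.2097, 0.0059], 0.66)]
red_middle top [([0.597, -0.2038, 0.0556], 0.64)]
red_middle side [([0.5983, -0.2023, 0.0588], 0.69)]
bottle_crate top [([0.5705, -0.1631, 0.0019], 0.93), ([0.7011, -0.093, 0.0028], 0.45)]
bottle_crate side [([0.5721, -0.1617, 0.0017], 0.66)]
roller_mixer top [([0.6971, 0.2593, -0.002], 0.68), ([0.5422, 0.1874, 0.0048], 0.67)]
roller_mixer side [([0.5408, 0.189, -0.0016], 0.62), ([0.667, 0.0077, 0.0006], 0.5)]
cradle top [([0.542, 0.1527, 0.0787], 0.75), ([0.7002, 0.2625, -0.0006], 0.66)]
cradle side [([0.5399, 0.1552, 0.0852], 0.9)]
wheel_top top [([0.612, -0.1306, 0.0001], 0.61)]
wheel_top side [([0.5399, 0.2444, 0.0686], 0.59)]
green_tick top [([0.5539, 0.2866, 0.0624], 0.96)]
green_tick side [([0.5943, -0.2064, 0.0042], 0.66), ([0.5555, 0.2822, 0.0641], 0.58)]
shelf_rail top [([0.5971, -0.2026, 0.0562], 0.74), ([0.3831, 0.1693, -0.0043], 0.72)]
shelf_rail side [([0.4715, 0.4378, 0.3771], 0.76)]
blue_bottle top [([0.5257, -0.1905, 0.0049], 0.81)]
blue_bottle side [([0.5253, -0.1907
[... 754 characters left out ...]
 0.75), ([0.3945, 0.2927, -0.0035], 0.67)]
tape_roll top [([0.3935, -0.2198, -0.0018], 0.47)]
tape_roll side [([0.3912, -0.2141, 0.0017], 0.69), ([0.368, 0.0031, -0.003], 0.35)]
marker_black top [([0.3811, 0.1713, -0.0014], 0.73), ([0.3613, 0.0082, -0.0022], 0.45)]
marker_black side [([0.367, 0.0031, -0.0014], 0.41)]
tube50_a top [([0.7005, -0.0926, 0.0031], 0.78), ([0.3874, -0.219, -0.0012], 0.2)]
tube50_a side [([0.395, 0.2937, 0.0003], 0.63), ([0.7034, -0.0894, 0.0008], 0.55)]
1.9 [ 0.21762617 -0.50510788  0.23127243] [[ 9.18406099e-01  3.95639024e-01  7.14477187e-07]
 [ 3.95639024e-01 -9.18406098e-01  4.73825297e-05]
 [ 1.94025580e-05 -4.32337292e-05 -9.99999999e-01]] 0.08530553552093977
```

View pics/top0.png

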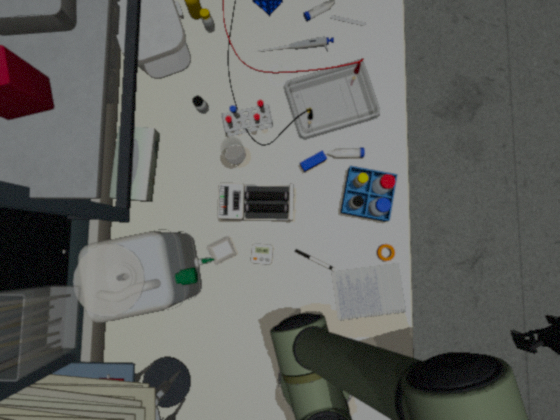

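View pics/side0.png

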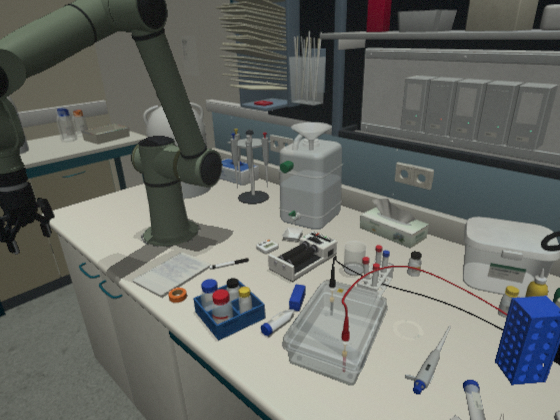

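The top view has +x up and +y to the left. The roller is at about (255,202) with its control box on the +y side. The crate is at about (369,194), and the red cap at (387,182) is in its far-right corner. The side view shows the same layout. Next I'll measure yaws and centres.

```bash
cat > h.py <<'E'
from plant import *
import cv2, numpy as np
def ray(c,uv,z):
    m=camera_model(c);V=np.array(m["view"]);K=np.array([[m["fx"],0,m["cx"]],[0,m["fy"],m["cy"]],[0,0,1.]])
    d=np.array(m.get("distortion",m.get("dist",np.zeros(5))),float)
    p=cv2.undistortPoints(np.array(uv,float).reshape(-1,1,2),K,d).reshape(-1,2)
    R=V[:3,:3];o=-R.T@V[:3,3]
    D=np.c_[p[:,0],-p[:,1],-np.ones(len(p))]@R
    return o+D*((z-o[2])/D[:,2])[:,None]
E
python3 - <<'E'
from h import *
print({k:v for k,v in camera_model("top").items() if k!="view"}, np.round(camera_model("top")["view"],3).tolist())
im=camera("top")
for n,z in(("roller_mixer",.05),("bottle_crate",.05)):
    for d in masks_of("top",n)[:2]:
        m=d["mask"].astype(np.uint8);c=max(cv2.findContours(m,0,2)[0],key=cv2.contourArea)
        w=ray("top",c.reshape(-1,2),z)[:,:2]
        print(n,d["confidence"],m.sum(),cv2.minAreaRect((w*1000).astype(np.float32)))
hsv=cv2.cvtColor(im,cv2.COLOR_RGB2HSV)[150:240,330:410]
m=((hsv[...,0]<8)|(hsv[...,0]>170))&(hsv[...,1]>150)&(hsv[...,2]>60)
ys,xs=np.nonzero(m);print(len(xs),ray("top",[[xs.mean()+330,ys.mean()+150]],.108))
big=cv2.resize(im[165:240,205:405],None,fx=4,fy=4,interpolation=2)
cv2.imwrite("pics/crop1.png",big[:,:,::-1])
E
```

```text
{'fx': 387.0583207625471, 'fy': 387.0583207625471, 'cx': 278.6103987201956, 'cy': 201.57866283561648} [[0.009, -1.0, -0.028, 0.112], [0.994, 0.006, 0.11, -0.543], [-0.11, -0.028, 0.994, -1.177], [0.0, 0.0, 0.0, 1.0]]
bottle_crate 0.56 1397 ((567.7369995117188, -158.4424285888672), (153.96998596191406, 152.68907165527344), 79.65283966064453)
170 [[ 0.59533609 -0.20291179  0.108     ]]
```

View pics/crop1.png

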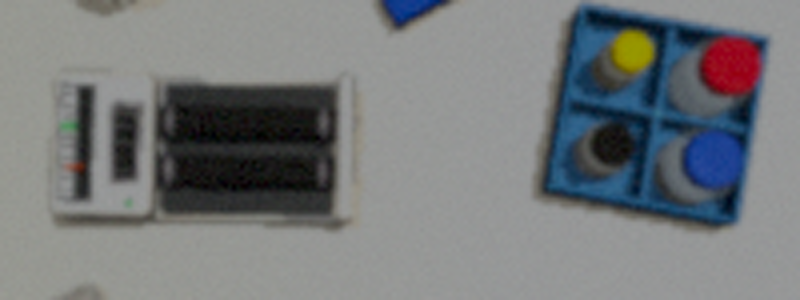

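In the crop, the green tick is at (68,126), the orange pointer at (77,167) and the wheel at (125,142). The rollers run horizontally in the picture. The crate is yawed by about 10°.

Run:
```python
from h import *
f=lambda p,z:ray("top",[[x/4+205-.4,y/4+165-.4] for x,y in p],z).round(4)[:,:2]
print("corners",f([(57,70),(355,75),(352,222),(52,217)],.06).tolist())
print("roller corners (58mm)",f([(168,103),(330,103),(168,190),(330,190)],.058).tolist())
print("wheel, tick, pointer",f([(125,142)],.07).tolist(),f([(68,126),(77,167)],.062).tolist())
for n in("wheel_top","green_tick","cradle","roller_mixer","red_middle","red_bottle","black_bottle","yellow_bottle","blue_bottle"):
  for c in("top","side"):
    camera(c);print(n,c,[(np.round(d["centre"],3).tolist(),round(float(d["confidence"]),2)) for d in place_of(c,n)[:2]])
```

```text
corners [[0.5982, 0.3001], [0.5955, 0.0708], [0.4829, 0.0725], [0.4849, 0.3009]]
roller corners (58mm) [[0.5733, 0.2142], [0.574, 0.0898], [0.5064, 0.2129], [0.5072, 0.0894]]
wheel, tick, pointer [[0.5416, 0.2449]] [[0.5546, 0.2901], [0.5231, 0.2824]]
wheel_top top [([0.6, -0.205, 0.056], 0.68), ([0.546, 0.248, 0.07], 0.56)]
wheel_top side [([0.539, 0.243, 0.07], 0.62)]
green_tick top [([0.551, 0.288, 0.063], 0.73), ([0.701, -0.095, 0.001], 0.46)]
green_tick side [([0.553, 0.28, 0.063], 0.58)]
cradle top [([0.54, 0.153, 0.08], 0.72), ([0.553, 0.283, 0.06], 0.32)]
cradle side [([0.54, 0.153, 0.083], 0.76)]
roller_mixer top [([0.542, 0.189, 0.004], 0.85)]
roller_mixer side [([0.54, 0.243, 0.071], 0.73), ([0.539, 0.189, 0.001], 0.59)]
red_middle top [([0.599, -0.203, 0.058], 0.79)]
red_middle side [([0.601, -0.201, 0.059], 0.8)]
red_bottle top [([0.601, -0.205, 0.002], 0.87)]
red_bottle side [([0.596, -0.206, 0.006], 0.78)]
black_bottle top []
black_bottle side [([0.541, -0.12, 0.003], 0.78), ([0.7, 0.257, -0.003], 0.68)]
yellow_bottle top [([0.611, -0.13, 0.001], 0.61)]
yellow_bottle side [([0.605, -0.134, 0.008], 0.68), ([0.529, -0.19, 0.004], 0.54)]
blue_bottle top [([0.531, -0.192, 0.004], 0.72)]
blue_bottle side [([0.525, -0.191, 0.007], 0.63), ([0.704, -0.094, 0.002], 0.17)]
```

```bash
cat >> h.py <<'E'
from scipy.spatial.transform import Rotation as Ro
def Rtool(az,th):  # tool z leans from down towards azimuth az by th (deg); closing axis at az+90
    a,t=np.radians([az,th]);h=np.array([np.cos(a),np.sin(a),0]);z=np.sin(t)*h-np.cos(t)*np.array([0,0,1])
    y=np.array([-h[1],h[0],0]);return np.c_[np.cross(y,z),y,z]
def rel(p,R):
    s=read_state();R0=np.array(s["tcp_rot"]);w=Ro.from_matrix(R0.T@R).as_rotvec()
    v=R0.T@(np.array(p)-s["position"])
    print("xyz",v.round(4).tolist(),"w",w.round(4).tolist(),"rows",round(max(np.linalg.norm(v)/.0625,np.degrees(np.linalg.norm(w))/10.7),1))
E
python3 - <<'E'
from h import *
R=Rtool(-115,40);G=np.array([.598,-.204,.102])
rel(G+R[:,2]*.016+[0,0,.10],R)
E
```

```text
xyz [0.4608, -0.1192, 0.0415] w [-0.2538, -0.6665, -0.6974] rows 7.6
```

Emit:
step_arm:
  targets:
    - {"x": 0.461,"y": -0.119,"z": 0.0415,"wx": -0.254,"wy": -0.6665,"wz": -0.697,"gripper": 0.06}
    - {"x": 0.461,"y": -0.119,"z": 0.0415,"wx": -0.254,"wy": -0.6665,"wz": -0.697,"gripper": 0.06}
    - {"x": 0.461,"y": -0.119,"z": 0.0415,"wx": -0.254,"wy": -0.6665,"wz": -0.697,"gripper": 0.06}
    - {"x": 0.461,"y": -0.119,"z": 0.0415,"wx": -0.254,"wy": -0.6665,"wz": -0.697,"gripper": 0.06}
    - {"x": 0.461,"y": -0.119,"z": 0.0415,"wx": -0.254,"wy": -0.6665,"wz": -0.697,"gripper": 0.06}
    - {"x": 0.461,"y": -0.119,"z": 0.0415,"wx": -0.254,"wy": -0.6665,"wz": -0.697,"gripper": 0.06}
    - {"x": 0.461,"y": -0.119,"z": 0.0415,"wx": -0.254,"wy": -0.6665,"wz": -0.697,"gripper": 0.06}
    - {"x": 0.461,"y": -0.119,"z": 0.0415,"wx": -0.254,"wy": -0.6665,"wz": -0.697,"gripper": 0.06}
    - {"x": 0.461,"y": -0.119,"z": 0.0415,"wx": -0.254,"wy": -0.6665,"wz": -0.697,"gripper": 0.06}
    - {"x": 0.461,"y": -0.119,"z": 0.0415,"wx": -0.254,"wy": -0.6665,"wz": -0.697,"gripper": 0.06}
    - {"x": 0.461,"y": -0.119,"z": 0.0415,"wx": -0.254,"wy": -0.6665,"wz": -0.697,"gripper": 0.06}
    - {"x": 0.461,"y": -0.119,"z": 0.0415,"wx": -0.254,"wy": -0.6665,"wz": -0.697,"gripper": 0.06}
    - {"x": 0.461,"y": -0.119,"z": 0.0415,"wx": -0.254,"wy": -0.6665,"wz": -0.697,"gripper": 0.06}
    - {"x": 0.461,"y": -0.119,"z": 0.0415,"wx": -0.254,"wy": -0.6665,"wz": -0.697,"gripper": 0.06}

```text
time_s: 5.6
position: [0.5937, -0.2137, 0.19]
tcp_rot: [[0.325, 0.906, -0.272], [0.694, -0.423, -0.582], [-0.643, 0.001, -0.766]]
contact_force: [0.0, 0.7, -0.2]
gripper_width: 0.0603
finger_force: 0.0
```

Run:
```python
from h import *
s=read_state();print(s["position"],s["joint_positions"],s["gripper_width"])
R=Rtool(-115,40);G=np.array([.598,-.204,.102])
rel(G+R[:,2]*.016,R)
a=camera("side");cv2.imwrite("pics/s1.png",cv2.resize(a[190:370,130:350],None,fx=3,fy=3)[:,:,::-1])
```

```text
[ 0.59374813 -0.21372634  0.19003794] [-0.16337826  0.69296697  0.11103175  1.21133374 -0.66737354  1.92213919] 0.0602920042411942
xyz [0.0647, -0.0003, 0.0766] w [-0.0, -0.0001, -0.001] rows 1.6
```

View pics/s1.png

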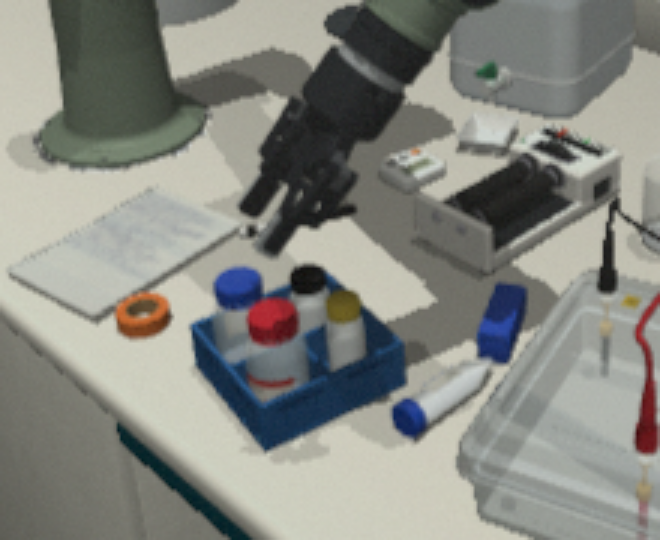

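The gripper leans over the crate above the red cap (crop (272,320)), with the fingertips at about (265,240). The way down is clear, so I'll descend vertically.

Emit:
step_arm:
  targets:
    - {"x": 0.016,"z": 0.019,"gripper": 0.06}
    - {"x": 0.032,"z": 0.038,"gripper": 0.06}
    - {"x": 0.042,"z": 0.05,"gripper": 0.06}
    - {"x": 0.052,"z": 0.062,"gripper": 0.06}
    - {"x": 0.059,"z": 0.07,"gripper": 0.06}
    - {"x": 0.0645,"z": 0.0765,"gripper": 0.06}
    - {"x": 0.0645,"z": 0.0765,"gripper": 0.06}
    - {"x": 0.0645,"z": 0.0765,"gripper": 0.06}

```text
invalid input
```

Run:
```python
from h import *
a=camera("side");b=camera("top")
cv2.imwrite("pics/s2.png",np.hstack([cv2.resize(a[240:350,170:290],(440,400),interpolation=2),cv2.resize(b[150:240,340:420],(356,400),interpolation=2)])[:,:,::-1])
```

```text
(no output)
```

View pics/s2.png

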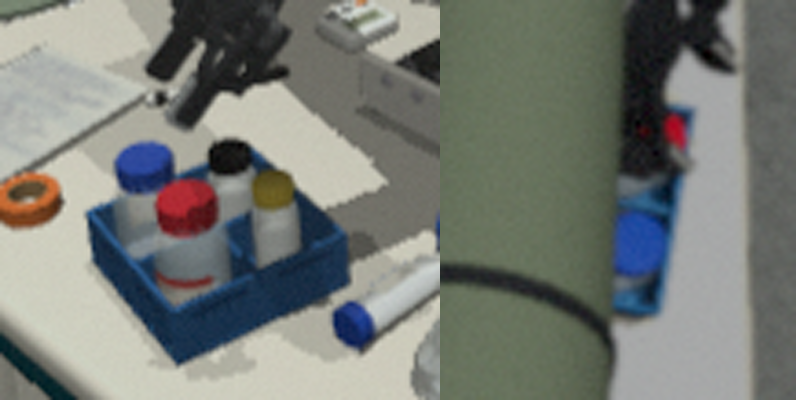

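The move was refused, probably because every field has to be given, so the arm is still above the crate. In the top crop, the fingers straddle the red cap at (675,135).

Emit:
step_arm:
  targets:
    - {"x": 0.016,"y": 0,"z": 0.019,"wx": 0,"wy": 0,"wz": 0,"gripper": 0.06}
    - {"x": 0.032,"y": 0,"z": 0.038,"wx": 0,"wy": 0,"wz": 0,"gripper": 0.06}
    - {"x": 0.042,"y": 0,"z": 0.05,"wx": 0,"wy": 0,"wz": 0,"gripper": 0.06}
    - {"x": 0.052,"y": 0,"z": 0.062,"wx": 0,"wy": 0,"wz": 0,"gripper": 0.06}
    - {"x": 0.059,"y": 0,"z": 0.07,"wx": 0,"wy": 0,"wz": 0,"gripper": 0.06}
    - {"x": 0.0645,"y": 0,"z": 0.0765,"wx": 0,"wy": 0,"wz": 0,"gripper": 0.06}
    - {"x": 0.0645,"y": 0,"z": 0.0765,"wx": 0,"wy": 0,"wz": 0,"gripper": 0.06}
    - {"x": 0.0645,"y": 0,"z": 0.0765,"wx": 0,"wy": 0,"wz": 0,"gripper": 0.06}

```text
time_s: 6.75
position: [0.5944, -0.2133, 0.0902]
tcp_rot: [[0.324, 0.906, -0.271], [0.694, -0.423, -0.583], [-0.643, 0.001, -0.766]]
contact_force: [0.4, 0.9, 0.5]
gripper_width: 0.0601
finger_force: 0.0
```

Run:
```python
from h import *
a=camera("side");b=camera("top")
cv2.imwrite("pics/s3.png",np.hstack([cv2.resize(a[240:350,170:290],(440,400),interpolation=2),cv2.resize(b[150:240,340:420],(356,400),interpolation=2)])[:,:,::-1])
```

```text
(no output)
```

View pics/s3.png

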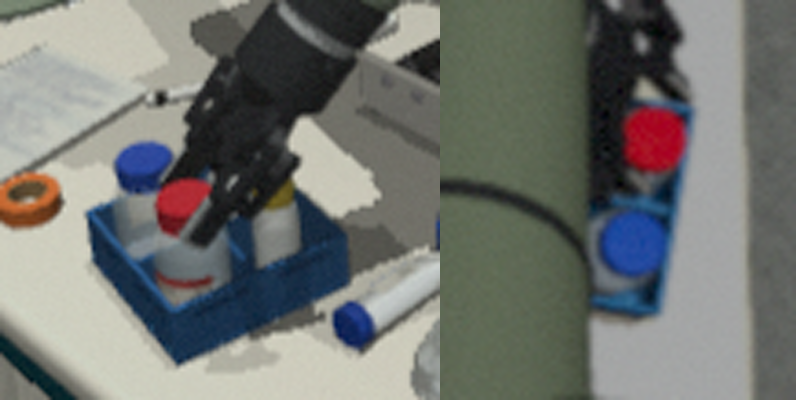

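The fingers stand on both sides of the red cap (side crop (185,205)), and contact force is nil. I'll close now.

Emit:
step_arm:
  newtons: 80
  targets:
    - {"x": 0,"y": 0,"z": 0,"wx": 0,"wy": 0,"wz": 0,"gripper": 0.03}
    - {"x": 0,"y": 0,"z": 0,"wx": 0,"wy": 0,"wz": 0,"gripper": 0.03}
    - {"x": 0,"y": 0,"z": 0,"wx": 0,"wy": 0,"wz": 0,"gripper": 0.03}
    - {"x": 0,"y": 0,"z": 0,"wx": 0,"wy": 0,"wz": 0,"gripper": 0.03}
    - {"x": 0,"y": 0,"z": 0,"wx": 0,"wy": 0,"wz": 0,"gripper": 0.03}
    - {"x": 0,"y": 0,"z": 0,"wx": 0,"wy": 0,"wz": 0,"gripper": 0.03}

```text
time_s: 7.6
position: [0.5943, -0.2134, 0.0907]
tcp_rot: [[0.324, 0.906, -0.271], [0.694, -0.422, -0.584], [-0.643, 0.001, -0.765]]
contact_force: [-1.6, 1.8, 5.2]
gripper_width: 0.0404
finger_force: 77.5
```

Emit:
step_arm:
  targets:
    - {"x": -0.006,"y": 0,"z": -0.008,"wx": 0,"wy": 0,"wz": 0,"gripper": 0.03}
    - {"x": -0.016,"y": 0,"z": -0.019,"wx": 0,"wy": 0,"wz": 0,"gripper": 0.03}
    - {"x": -0.032,"y": 0,"z": -0.038,"wx": 0,"wy": 0,"wz": 0,"gripper": 0.03}
    - {"x": -0.048,"y": 0,"z": -0.057,"wx": 0,"wy": 0,"wz": 0,"gripper": 0.03}
    - {"x": -0.064,"y": 0,"z": -0.076,"wx": 0,"wy": 0,"wz": 0,"gripper": 0.03}
    - {"x": -0.08,"y": 0,"z": -0.095,"wx": 0,"wy": 0,"wz": 0,"gripper": 0.03}
    - {"x": -0.09,"y": 0,"z": -0.107,"wx": 0,"wy": 0,"wz": 0,"gripper": 0.03}
    - {"x": -0.09,"y": 0,"z": -0.107,"wx": 0,"wy": 0,"wz": 0,"gripper": 0.03}

```text
time_s: 8.6
position: [0.5946, -0.2134, 0.231]
tcp_rot: [[0.326, 0.906, -0.269], [0.694, -0.423, -0.583], [-0.642, 0.003, -0.767]]
contact_force: [0.2, -0.4, -1.0]
gripper_width: 0.0402
finger_force: 77.7
```

Run:
```python
from h import *
R=Rtool(90,50)  # closing axis would be -x
R=R@np.diag([-1,-1,1]) # placing: y along +x
R0=Rtool(-115,40)
# bottle in tool frame at grasp
p0=np.array([.5943,-.2134,.0907]);mid=np.array([.598,-.204,.0575])
off=R0.T@(mid-p0);ax=R0.T@[0,0,1.];print("mid in tool",off,"axis at place",R@ax)
C=np.array([.5405,.153,.081])
tgt=C-R@off
print("place TCP",tgt);rel(tgt+[0,0,.12],R)
rel(tgt+[0,-.1,.17],R)
a=camera("side");cv2.imwrite("pics/s4.png",cv2.resize(a[130:370,130:350],None,fx=2.5,fy=2.5)[:,:,::-1])
```

```text
mid in tool [ 0.02906456 -0.00061927  0.01895146] axis at place [-6.12323400e-17 -1.00000000e+00  8.90898306e-17]
place TCP [0.54111927 0.1198     0.07091702]
xyz [0.2395, -0.1896, -0.1491] w [0.0457, 1.5433, -0.4822] rows 8.7
xyz [0.138, -0.1471, -0.1291] w [0.0457, 1.5433, -0.4822] rows 8.7
```

View pics/s4.png

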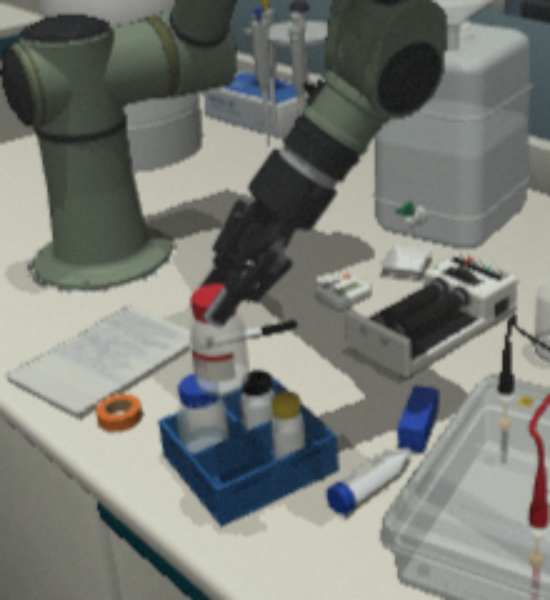

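The red bottle hangs upright from the gripper (crop (215,340)). The other three still stand in the crate. Next I'll swing it to horizontal on the near side of the roller and above it.

Emit:
step_arm:
  targets:
    - {"x": -0.03,"y": -0.015,"z": -0.045,"wx": 0.0046,"wy": 0.154,"wz": -0.048,"gripper": 0.03}
    - {"x": -0.01,"y": -0.03,"z": -0.06,"wx": 0.0091,"wy": 0.309,"wz": -0.096,"gripper": 0.03}
    - {"x": 0.01,"y": -0.045,"z": -0.075,"wx": 0.0137,"wy": 0.463,"wz": -0.145,"gripper": 0.03}
    - {"x": 0.03,"y": -0.06,"z": -0.09,"wx": 0.0183,"wy": 0.617,"wz": -0.193,"gripper": 0.03}
    - {"x": 0.05,"y": -0.075,"z": -0.1,"wx": 0.0229,"wy": 0.772,"wz": -0.241,"gripper": 0.03}
    - {"x": 0.07,"y": -0.09,"z": -0.11,"wx": 0.0274,"wy": 0.926,"wz": -0.289,"gripper": 0.03}
    - {"x": 0.09,"y": -0.105,"z": -0.12,"wx": 0.032,"wy": 1.08,"wz": -0.3375,"gripper": 0.03}
    - {"x": 0.11,"y": -0.12,"z": -0.125,"wx": 0.0366,"wy": 1.235,"wz": -0.386,"gripper": 0.03}
    - {"x": 0.125,"y": -0.135,"z": -0.129,"wx": 0.0411,"wy": 1.389,"wz": -0.434,"gripper": 0.03}
    - {"x": 0.138,"y": -0.147,"z": -0.129,"wx": 0.0457,"wy": 1.5433,"wz": -0.482,"gripper": 0.03}
    - {"x": 0.138,"y": -0.147,"z": -0.129,"wx": 0.0457,"wy": 1.5433,"wz": -0.482,"gripper": 0.03}
    - {"x": 0.138,"y": -0.147,"z": -0.129,"wx": 0.0457,"wy": 1.5433,"wz": -0.482,"gripper": 0.03}
    - {"x": 0.138,"y": -0.147,"z": -0.129,"wx": 0.0457,"wy": 1.5433,"wz": -0.482,"gripper": 0.03}

```text
time_s: 10.28
position: [0.5412, 0.0198, 0.2407]
tcp_rot: [[-0.0, 1.0, -0.001], [0.645, 0.001, 0.764], [0.764, -0.0, -0.645]]
contact_force: [0.0, -0.2, -0.6]
gripper_width: 0.0404
finger_force: 78.2
```

Run:
```python
from h import *
R=Rtool(90,50)@np.diag([-1,-1,1])
s=read_state();print(s["joint_positions"].round(2) if hasattr(s["joint_positions"],"round") else s["joint_positions"])
t=np.array([.5411,.1198,.0709])
rel(t+[0,0,.06],R);rel(t+[0,0,.004],R)
a=camera("side");b=camera("top")
cv2.imwrite("pics/s5.png",np.hstack([cv2.resize(a[130:330,190:390],(400,400),interpolation=2),cv2.resize(b[140:260,210:330],(400,400),interpolation=2)])[:,:,::-1])
for c in("side","top"):
  r=place_of(c,"red_middle");print([(np.round(d["centre"],3),d["confidence"]) for d in r[:2]])
  r=place_of(c,"red_bottle");print([(np.round(d["centre"],3),d["confidence"]) for d in r[:2]])
```

```text
[-0.5   0.58 -0.1   1.41  0.73  0.87]
xyz [-0.0195, -0.0, 0.1473] w [-0.0007, 0.0026, 0.0004] rows 2.4
xyz [-0.0623, -0.0, 0.1834] w [-0.0007, 0.0026, 0.0004] rows 3.1
[(array([0.544, 0.051, 0.252]), 0.83), (array([0.369, 0.004, 0.001]), 0.69)]
[]
[(array([0.542, 0.057, 0.248]), 0.62), (array([0.467, 0.44 , 0.377]), 0.35)]
[(array([0.544, 0.102, 0.245]), 0.68)]
```

View pics/s5.png

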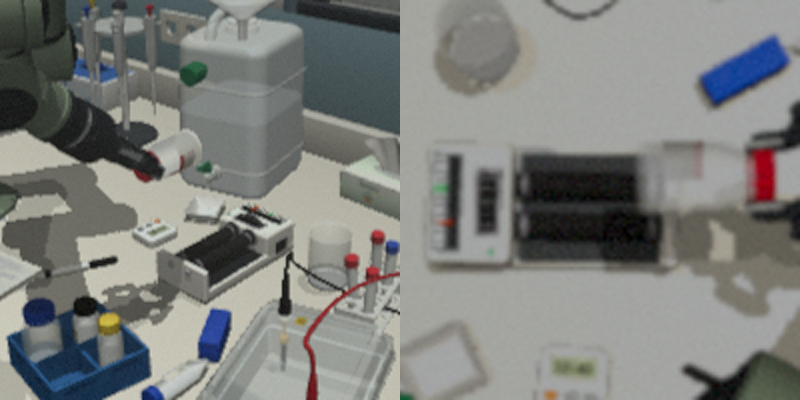

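The bottle lies level, cap towards -y, about 17 cm above the roller and in line with it. The measured middle is (0.543,0.054,0.250) against (0.5405,0.053,0.251) expected. I'll move over the trough and lower it.

Emit:
step_arm:
  targets:
    - {"x": -0.005,"y": -0.001,"z": 0.037,"wx": 0,"wy": 0,"wz": 0,"gripper": 0.03}
    - {"x": -0.01,"y": -0.001,"z": 0.074,"wx": 0,"wy": 0,"wz": 0,"gripper": 0.03}
    - {"x": -0.015,"y": -0.001,"z": 0.111,"wx": 0,"wy": 0,"wz": 0,"gripper": 0.03}
    - {"x": -0.0195,"y": -0.001,"z": 0.147,"wx": 0,"wy": 0,"wz": 0,"gripper": 0.03}
    - {"x": -0.033,"y": -0.001,"z": 0.159,"wx": 0,"wy": 0,"wz": 0,"gripper": 0.03}
    - {"x": -0.047,"y": -0.001,"z": 0.171,"wx": 0,"wy": 0,"wz": 0,"gripper": 0.03}
    - {"x": -0.055,"y": -0.001,"z": 0.1775,"wx": 0,"wy": 0,"wz": 0,"gripper": 0.03}
    - {"x": -0.06,"y": -0.001,"z": 0.181,"wx": 0,"wy": 0,"wz": 0,"gripper": 0.03}
    - {"x": -0.0625,"y": -0.001,"z": 0.1835,"wx": 0,"wy": 0,"wz": 0,"gripper": 0.03}
    - {"x": -0.0625,"y": -0.001,"z": 0.1835,"wx": 0,"wy": 0,"wz": 0,"gripper": 0.03}
    - {"x": -0.0625,"y": -0.001,"z": 0.1835,"wx": 0,"wy": 0,"wz": 0,"gripper": 0.03}

```text
time_s: 11.95
position: [0.5392, 0.1201, 0.0742]
tcp_rot: [[0.002, 1.0, -0.001], [0.643, -0.0, 0.766], [0.766, -0.002, -0.643]]
contact_force: [0.2, -0.1, -0.6]
gripper_width: 0.04
finger_force: 78.2
```

Not touching yet, so I'll continue in 1 mm steps.

Emit:
step_arm:
  targets:
    - {"x": -0.00077,"y": 0,"z": 0.00064,"wx": 0,"wy": 0,"wz": 0,"gripper": 0.03}
    - {"x": -0.0015,"y": 0,"z": 0.0013,"wx": 0,"wy": 0,"wz": 0,"gripper": 0.03}
    - {"x": -0.0015,"y": 0,"z": 0.0013,"wx": 0,"wy": 0,"wz": 0,"gripper": 0.03}

```text
time_s: 12.32
position: [0.5397, 0.1203, 0.0726]
tcp_rot: [[0.002, 1.0, -0.0], [0.642, -0.001, 0.767], [0.767, -0.002, -0.642]]
contact_force: [0.4, -2.4, 5.4]
gripper_width: 0.0404
finger_force: 78.8
```

Emit:
step_arm:
  targets:
    - {"x": -0.00077,"y": 0,"z": 0.00064,"wx": 0,"wy": 0,"wz": 0,"gripper": 0.03}
    - {"x": -0.00077,"y": 0,"z": 0.00064,"wx": 0,"wy": 0,"wz": 0,"gripper": 0.03}

```text
time_s: 12.58
position: [0.5403, 0.1201, 0.0721]
tcp_rot: [[0.001, 1.0, 0.001], [0.641, -0.002, 0.767], [0.767, -0.0, -0.641]]
contact_force: [0.7, -2.5, 6.9]
gripper_width: 0.04
finger_force: 79.0
```

Emit:
step_arm:
  targets:
    - {"x": -0.00077,"y": 0,"z": 0.00064,"wx": 0,"wy": 0,"wz": 0,"gripper": 0.03}
    - {"x": -0.00077,"y": 0,"z": 0.00064,"wx": 0,"wy": 0,"wz": 0,"gripper": 0.03}

```text
time_s: 12.82
position: [0.541, 0.12, 0.0716]
tcp_rot: [[0.001, 1.0, 0.002], [0.641, -0.002, 0.768], [0.768, 0.001, -0.641]]
contact_force: [1.9, -3.9, 8.1]
gripper_width: 0.0404
finger_force: 79.1
```

Contact is about 5–8 N, so the bottle is set down. I'll open gently, then back out along the tool axis.

Emit:
step_arm:
  newtons: 20
  targets:
    - {"x": 0.001,"y": 0,"z": -0.001,"wx": 0,"wy": 0,"wz": 0,"gripper": 0.038}
    - {"x": 0.001,"y": 0,"z": -0.001,"wx": 0,"wy": 0,"wz": 0,"gripper": 0.044}
    - {"x": 0.001,"y": 0,"z": -0.001,"wx": 0,"wy": 0,"wz": 0,"gripper": 0.048}
    - {"x": 0.001,"y": 0,"z": -0.001,"wx": 0,"wy": 0,"wz": 0,"gripper": 0.055}
    - {"x": 0.001,"y": 0,"z": -0.001,"wx": 0,"wy": 0,"wz": 0,"gripper": 0.062}
    - {"x": 0.001,"y": 0,"z": -0.001,"wx": 0,"wy": 0,"wz": 0,"gripper": 0.062}

```text
time_s: 13.58
position: [0.5385, 0.1202, 0.0709]
tcp_rot: [[0.003, 1.0, -0.003], [0.643, 0.0, 0.766], [0.766, -0.004, -0.643]]
contact_force: [0.3, -0.1, -0.5]
gripper_width: 0.062
finger_force: 0.0
```

Emit:
step_arm:
  targets:
    - {"x": 0,"y": 0,"z": -0.01,"wx": 0,"wy": 0,"wz": 0,"gripper": 0.062}
    - {"x": 0,"y": 0,"z": -0.03,"wx": 0,"wy": 0,"wz": 0,"gripper": 0.062}
    - {"x": 0,"y": 0,"z": -0.06,"wx": 0,"wy": 0,"wz": 0,"gripper": 0.062}
    - {"x": 0,"y": 0,"z": -0.1,"wx": 0,"wy": 0,"wz": 0,"gripper": 0.062}
    - {"x": 0,"y": 0,"z": -0.15,"wx": 0,"wy": 0,"wz": 0,"gripper": 0.062}
    - {"x": 0,"y": 0,"z": -0.2,"wx": 0,"wy": 0,"wz": 0,"gripper": 0.062}
    - {"x": 0,"y": 0,"z": -0.2,"wx": 0,"wy": 0,"wz": 0,"gripper": 0.0}

```text
time_s: 14.45
position: [0.541, -0.0369, 0.2019]
tcp_rot: [[0.002, 1.0, 0.004], [0.645, -0.004, 0.764], [0.765, 0.001, -0.645]]
contact_force: [-0.8, 0.3, -1.0]
gripper_width: 0.0448
finger_force: 0.0
```

Run:
```python
from h import *
b=camera("top");a=camera("side")
cv2.imwrite("pics/s6.png",np.hstack([cv2.resize(a[190:310,230:350],(400,400),interpolation=2),cv2.resize(b[160:240,210:310],(400,320),interpolation=2).repeat(1,0) if 0 else cv2.resize(b[150:250,210:310],(400,400),interpolation=2)])[:,:,::-1])
for c in("side","top"):
  for n in("red_middle","red_bottle","wheel_top","green_tick"):
    print(c,n,[(np.round(d["centre"],3).tolist(),round(d["confidence"],2)) for d in place_of(c,n)[:2]])
# wheel: tool down, closing axis along y? keep pads (22 mm wide) along x => closing along y
R=np.c_[[1,0,0],[0,-1,0],[0,0,-1]].astype(float)
h=b[180:225,210:235].astype(int)
r,g,bl=h[...,0],h[...,1],h[...,2]
for nm,m in(("green",(g-np.maximum(r,bl))>25),("orange",(r-g>35))):
    ys,xs=np.nonzero(m);print(nm,len(xs),ray("top",[[xs.mean()+210,ys.mean()+180]],.062)[0].round(4) if len(xs) else 0)
rel([.534,.244,.13],Rtool(0,0));rel([.534,.244,.13],Rtool(90,0)@np.diag([-1,-1,1]))
```

```text
side red_middle [([0.545, 0.154, 0.084], 0.57)]
side red_bottle [([0.541, 0.204, 0.08], 0.92), ([0.525, -0.189, 0.006], 0.51)]
side wheel_top [([0.536, 0.245, 0.07], 0.6), ([0.55, 0.283, 0.061], 0.47)]
side green_tick [([0.551, 0.281, 0.061], 0.79), ([0.37, 0.007, -0.001], 0.74)]
top red_middle [([0.54, 0.156, 0.081], 0.96)]
top red_bottle [([0.544, 0.202, 0.079], 0.84)]
top wheel_top []
top green_tick [([0.553, 0.283, 0.064], 0.66)]
green 8 [0.5541 0.2896 0.062 ]
orange 6 [0.5232 0.2824 0.062 ]
xyz [0.1243, -0.0046, 0.2565] w [0.6791, -0.6849, -1.4617] rows 9.4
xyz [0.1243, -0.0046, 0.2565] w [-0.0037, -0.8734, -0.0007] rows 4.7
```

View pics/s6.png

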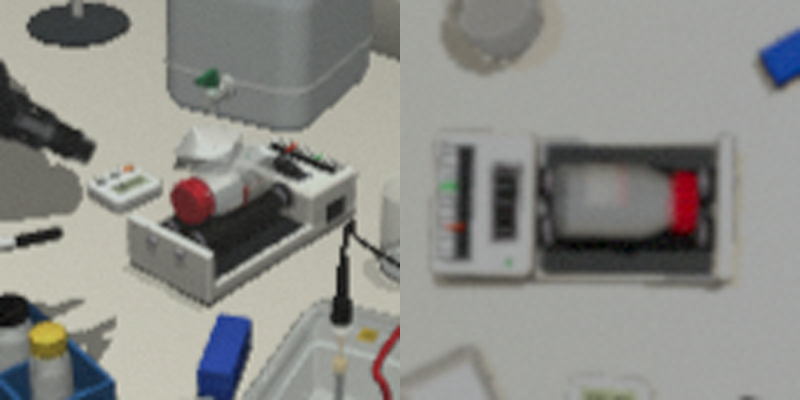

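The red bottle lies in the trough, cap towards -y (top crop (620,203)). It rests at (0.541,0.155,0.082). The pointer at (455,228) is 31 mm short of the green tick at (450,187), which is 4 clicks. Now to the wheel.

Emit:
step_arm:
  targets:
    - {"x": 0.05,"y": -0.0015,"z": 0.03,"wx": 0,"wy": -0.175,"wz": 0,"gripper": 0.0}
    - {"x": 0.08,"y": -0.003,"z": 0.08,"wx": 0,"wy": -0.35,"wz": 0,"gripper": 0.0}
    - {"x": 0.11,"y": -0.0046,"z": 0.13,"wx": 0,"wy": -0.525,"wz": 0,"gripper": 0.0}
    - {"x": 0.135,"y": -0.0046,"z": 0.18,"wx": -0.002,"wy": -0.7,"wz": 0,"gripper": 0.0}
    - {"x": 0.147,"y": -0.0046,"z": 0.22,"wx": -0.0037,"wy": -0.8734,"wz": 0,"gripper": 0.0}
    - {"x": 0.147,"y": -0.0046,"z": 0.237,"wx": -0.0037,"wy": -0.8734,"wz": 0,"gripper": 0.0}
    - {"x": 0.1243,"y": -0.0046,"z": 0.2565,"wx": -0.0037,"wy": -0.8734,"wz": 0,"gripper": 0.0}
    - {"x": 0.1243,"y": -0.0046,"z": 0.2565,"wx": -0.0037,"wy": -0.8734,"wz": 0,"gripper": 0.0}
    - {"x": 0.1243,"y": -0.0046,"z": 0.2565,"wx": -0.0037,"wy": -0.8734,"wz": 0,"gripper": 0.0}

```text
time_s: 16.08
position: [0.535, 0.2423, 0.1308]
tcp_rot: [[0.003, 1.0, 0.0], [1.0, -0.003, -0.0], [-0.0, 0.0, -1.0]]
contact_force: [1.1, -0.3, 0.5]
gripper_width: -0.0
finger_force: 0.0
```

Run:
```python
from h import *
rel([.534,.2445,.078],Rtool(90,0)@np.diag([-1,-1,1]))
print(read_state()["gripper_width"])
```

```text
xyz [0.0022, -0.001, 0.0528] w [0.0003, 0.0001, -0.0032] rows 0.8
-2.5052662272626442e-05
```

Tool x is now world +y and tool y is world +x. I'll press, then feel the force.

Emit:
step_arm:
  newtons: 30
  targets:
    - {"x": 0.002,"y": -0.0015,"z": 0.03,"wx": 0,"wy": 0,"wz": 0,"gripper": 0.0}
    - {"x": 0.002,"y": -0.0015,"z": 0.053,"wx": 0,"wy": 0,"wz": 0,"gripper": 0.0}
    - {"x": 0.002,"y": -0.0015,"z": 0.057,"wx": 0,"wy": 0,"wz": 0,"gripper": 0.0}
    - {"x": 0.002,"y": -0.0015,"z": 0.06,"wx": 0,"wy": 0,"wz": 0,"gripper": 0.0}
    - {"x": 0.002,"y": -0.0015,"z": 0.062,"wx": 0,"wy": 0,"wz": 0,"gripper": 0.0}
    - {"x": 0.002,"y": -0.0015,"z": 0.062,"wx": 0,"wy": 0,"wz": 0,"gripper": 0.0}

```text
time_s: 16.82
position: [0.5341, 0.2451, 0.0695]
tcp_rot: [[0.002, 1.0, 0.003], [1.0, -0.002, -0.001], [-0.001, 0.003, -1.0]]
contact_force: [-0.9, -2.2, 5.2]
gripper_width: 0.0
finger_force: 2.5
```

Emit:
step_arm:
  targets:
    - {"x": 0,"y": 0,"z": 0.001,"wx": 0,"wy": 0,"wz": 0,"gripper": 0.0}
    - {"x": 0,"y": 0.003,"z": 0.0012,"wx": 0,"wy": 0,"wz": 0,"gripper": 0.0}
    - {"x": 0,"y": 0.006,"z": 0.0012,"wx": 0,"wy": 0,"wz": 0,"gripper": 0.0}
    - {"x": 0,"y": 0.009,"z": 0.0012,"wx": 0,"wy": 0,"wz": 0,"gripper": 0.0}
    - {"x": 0,"y": 0.012,"z": 0.0012,"wx": 0,"wy": 0,"wz": 0,"gripper": 0.0}
    - {"x": 0,"y": 0.013,"z": 0.0012,"wx": 0,"wy": 0,"wz": 0,"gripper": 0.0}
    - {"x": 0,"y": 0.013,"z": 0.0012,"wx": 0,"wy": 0,"wz": 0,"gripper": 0.0}

```text
time_s: 17.7
position: [0.5475, 0.2451, 0.0686]
tcp_rot: [[0.002, 1.0, 0.003], [1.0, -0.002, -0.001], [-0.001, 0.003, -1.0]]
contact_force: [-1.1, -1.9, 7.1]
gripper_width: 0.0002
finger_force: 3.4
```

Emit:
step_arm:
  targets:
    - {"x": 0,"y": 0,"z": -0.012,"wx": 0,"wy": 0,"wz": 0,"gripper": 0.0}
    - {"x": 0,"y": -0.013,"z": -0.012,"wx": 0,"wy": 0,"wz": 0,"gripper": 0.0}
    - {"x": 0,"y": -0.013,"z": -0.012,"wx": 0,"wy": 0,"wz": 0,"gripper": 0.0}

```text
time_s: 18.08
position: [0.5313, 0.2453, 0.0788]
tcp_rot: [[0.001, 1.0, -0.001], [1.0, -0.001, -0.001], [-0.001, -0.001, -1.0]]
contact_force: [-0.3, -0.8, 0.7]
gripper_width: 0.0001
finger_force: 0.0
```

```bash
cat > ptr.py <<'E'
from h import *
print(read_state()["position"])
b=camera("top");h=b[180:225,210:235].astype(int);r,g,bl=h[...,0],h[...,1],h[...,2]
for nm,m in(("green",(g-np.maximum(r,bl))>25),("orange",(r-g>35))):
    ys,xs=np.nonzero(m);print("top",nm,len(xs),ray("top",[[xs.mean()+210,ys.mean()+180]],.062)[0].round(4) if len(xs) else 0)
b=camera("side")[225:260,285:345];h=b.astype(int);r,g,bl=h[...,0],h[...,1],h[...,2]
for nm,m in(("green",(g-np.maximum(r,bl))>25),("orange",(r-g>45))):
    ys,xs=np.nonzero(m);print("side",nm,len(xs),ray("side",[[xs.mean()+285,ys.mean()+225]],.062)[0].round(4) if len(xs) else 0)
E
python3 ptr.py
```

```text
[0.53131142 0.24526937 0.07881099]
top green 0 0
top orange 0 0
side green 4 [0.5521 0.291  0.062 ]
side orange 104 [0.5183 0.1419 0.062 ]
```

```bash
sed -i 's/b=camera("side")\[225:260,285:345\]/b=camera("side")/; s/^    ys,xs=np.nonzero(m);print("side".*/    ys,xs=np.nonzero(m);W=ray("side",np.c_[xs,ys],.062);k=(abs(W[:,0]-.54)<.05)\&(abs(W[:,1]-.287)<.017);print("side",nm,k.sum(),W[k].mean(0).round(4))/' ptr.py; python3 ptr.py
```

```text
[0.53244287 0.2452875  0.07874281]
top green 0 0
top orange 0 0
side green 4 [0.5521 0.291  0.062 ]
side orange 2 [0.5254 0.2874 0.062 ]
```

Emit:
step_arm:
  targets:
    - {"x": 0,"y": 0,"z": -0.05,"wx": 0,"wy": 0,"wz": 0,"gripper": 0.0}
    - {"x": -0.06,"y": 0,"z": -0.08,"wx": 0,"wy": 0,"wz": 0,"gripper": 0.0}
    - {"x": -0.12,"y": 0,"z": -0.08,"wx": 0,"wy": 0,"wz": 0,"gripper": 0.0}
    - {"x": -0.18,"y": 0,"z": -0.08,"wx": 0,"wy": 0,"wz": 0,"gripper": 0.0}
    - {"x": -0.18,"y": 0,"z": -0.08,"wx": 0,"wy": 0,"wz": 0,"gripper": 0.0}
    - {"x": -0.18,"y": 0,"z": -0.08,"wx": 0,"wy": 0,"wz": 0,"gripper": 0.0}

```text
time_s: 19.02
position: [0.5329, 0.0653, 0.1589]
tcp_rot: [[0.002, 1.0, 0.0], [1.0, -0.002, 0.0], [0.0, 0.0, -1.0]]
contact_force: [0.8, 0.1, 0.7]
gripper_width: -0.0002
finger_force: 0.0
```

```bash
python3 ptr.py
```

```text
[0.53288029 0.0653377  0.15889719]
top green 7 [0.5536 0.2897 0.062 ]
top orange 6 [0.5314 0.2826 0.062 ]
side green 3 [0.5528 0.29   0.062 ]
side orange 4 [0.5249 0.2894 0.062 ]
```

One click per stroke is confirmed: the pointer moved 8.2 mm. I'll return and repeat, two strokes per call.

Emit:
step_arm:
  targets:
    - {"x": 0.06,"y": 0,"z": 0,"wx": 0,"wy": 0,"wz": 0,"gripper": 0.0}
    - {"x": 0.12,"y": 0,"z": 0,"wx": 0,"wy": 0,"wz": 0,"gripper": 0.0}
    - {"x": 0.18,"y": 0,"z": 0,"wx": 0,"wy": 0,"wz": 0,"gripper": 0.0}
    - {"x": 0.18,"y": 0,"z": 0.04,"wx": 0,"wy": 0,"wz": 0,"gripper": 0.0}
    - {"x": 0.18,"y": 0,"z": 0.08,"wx": 0,"wy": 0,"wz": 0,"gripper": 0.0}
    - {"x": 0.18,"y": 0,"z": 0.08,"wx": 0,"wy": 0,"wz": 0,"gripper": 0.0}

```text
time_s: 19.88
position: [0.5295, 0.2461, 0.0759]
tcp_rot: [[-0.002, 1.0, -0.006], [1.0, 0.002, -0.002], [-0.002, -0.006, -1.0]]
contact_force: [0.0, -0.2, 0.3]
gripper_width: -0.0001
finger_force: 0.0
```

Emit:
step_arm:
  targets:
    - {"x": 0,"y": 0,"z": 0.008,"wx": 0,"wy": 0,"wz": 0,"gripper": 0.0}
    - {"x": 0,"y": 0,"z": 0.012,"wx": 0,"wy": 0,"wz": 0,"gripper": 0.0}
    - {"x": 0,"y": 0.003,"z": 0.012,"wx": 0,"wy": 0,"wz": 0,"gripper": 0.0}
    - {"x": 0,"y": 0.006,"z": 0.012,"wx": 0,"wy": 0,"wz": 0,"gripper": 0.0}
    - {"x": 0,"y": 0.009,"z": 0.012,"wx": 0,"wy": 0,"wz": 0,"gripper": 0.0}
    - {"x": 0,"y": 0.012,"z": 0.012,"wx": 0,"wy": 0,"wz": 0,"gripper": 0.0}
    - {"x": 0,"y": 0.013,"z": 0.012,"wx": 0,"wy": 0,"wz": 0,"gripper": 0.0}
    - {"x": 0,"y": 0.013,"z": 0.012,"wx": 0,"wy": 0,"wz": 0,"gripper": 0.0}
    - {"x": 0,"y": 0.013,"z": 0,"wx": 0,"wy": 0,"wz": 0,"gripper": 0.0}
    - {"x": 0,"y": 0,"z": 0,"wx": 0,"wy": 0,"wz": 0,"gripper": 0.0}
    - {"x": 0,"y": 0,"z": 0.008,"wx": 0,"wy": 0,"wz": 0,"gripper": 0.0}
    - {"x": 0,"y": 0,"z": 0.012,"wx": 0,"wy": 0,"wz": 0,"gripper": 0.0}
    - {"x": 0,"y": 0.003,"z": 0.012,"wx": 0,"wy": 0,"wz": 0,"gripper": 0.0}
    - {"x": 0,"y": 0.006,"z": 0.012,"wx": 0,"wy": 0,"wz": 0,"gripper": 0.0}
    - {"x": 0,"y": 0.009,"z": 0.012,"wx": 0,"wy": 0,"wz": 0,"gripper": 0.0}
    - {"x": 0,"y": 0.012,"z": 0.012,"wx": 0,"wy": 0,"wz": 0,"gripper": 0.0}
    - {"x": 0,"y": 0.013,"z": 0.012,"wx": 0,"wy": 0,"wz": 0,"gripper": 0.0}
    - {"x": 0,"y": 0.013,"z": 0.012,"wx": 0,"wy": 0,"wz": 0,"gripper": 0.0}
    - {"x": 0,"y": 0.013,"z": 0,"wx": 0,"wy": 0,"wz": 0,"gripper": 0.0}
    - {"x": 0,"y": 0,"z": 0,"wx": 0,"wy": 0,"wz": 0,"gripper": 0.0}

```text
time_s: 22.38
position: [0.534, 0.2453, 0.0795]
tcp_rot: [[0.002, 1.0, 0.002], [1.0, -0.002, -0.0], [-0.0, 0.002, -1.0]]
contact_force: [0.5, 0.4, -0.3]
gripper_width: -0.0003
finger_force: 0.0
```

Emit:
step_arm:
  targets:
    - {"x": 0,"y": 0,"z": -0.05,"wx": 0,"wy": 0,"wz": 0,"gripper": 0.0}
    - {"x": -0.06,"y": 0,"z": -0.08,"wx": 0,"wy": 0,"wz": 0,"gripper": 0.0}
    - {"x": -0.12,"y": 0,"z": -0.08,"wx": 0,"wy": 0,"wz": 0,"gripper": 0.0}
    - {"x": -0.18,"y": 0,"z": -0.08,"wx": 0,"wy": 0,"wz": 0,"gripper": 0.0}
    - {"x": -0.18,"y": 0,"z": -0.08,"wx": 0,"wy": 0,"wz": 0,"gripper": 0.0}
    - {"x": -0.18,"y": 0,"z": -0.08,"wx": 0,"wy": 0,"wz": 0,"gripper": 0.0}

```text
time_s: 23.12
position: [0.532, 0.0656, 0.1586]
tcp_rot: [[0.002, 1.0, -0.001], [1.0, -0.002, 0.0], [0.0, -0.001, -1.0]]
contact_force: [-0.2, -0.1, 0.1]
gripper_width: 0.0
finger_force: 0.0
```

```bash
python3 ptr.py
```

```text
[0.531957   0.06556413 0.15860447]
top green 4 [0.5549 0.2904 0.062 ]
top orange 5 [0.5469 0.2819 0.062 ]
side green 4 [0.5539 0.2901 0.062 ]
side orange 4 [0.5395 0.2898 0.062 ]
```

The two strokes gave two clicks (pointer at 0.547, tick at about 0.5545), so one is left.

Emit:
step_arm:
  targets:
    - {"x": 0.06,"y": 0,"z": 0,"wx": 0,"wy": 0,"wz": 0,"gripper": 0.0}
    - {"x": 0.12,"y": 0,"z": 0,"wx": 0,"wy": 0,"wz": 0,"gripper": 0.0}
    - {"x": 0.18,"y": 0,"z": 0,"wx": 0,"wy": 0,"wz": 0,"gripper": 0.0}
    - {"x": 0.18,"y": 0,"z": 0.04,"wx": 0,"wy": 0,"wz": 0,"gripper": 0.0}
    - {"x": 0.18,"y": 0,"z": 0.08,"wx": 0,"wy": 0,"wz": 0,"gripper": 0.0}
    - {"x": 0.18,"y": 0,"z": 0.08,"wx": 0,"wy": 0,"wz": 0,"gripper": 0.0}

```text
time_s: 23.98
position: [0.5293, 0.2461, 0.0758]
tcp_rot: [[-0.002, 1.0, -0.007], [1.0, 0.002, -0.003], [-0.003, -0.007, -1.0]]
contact_force: [-0.2, -0.4, 0.5]
gripper_width: -0.0001
finger_force: 0.0
```

Emit:
step_arm:
  targets:
    - {"x": 0,"y": 0,"z": 0.008,"wx": 0,"wy": 0,"wz": 0,"gripper": 0.0}
    - {"x": 0,"y": 0,"z": 0.012,"wx": 0,"wy": 0,"wz": 0,"gripper": 0.0}
    - {"x": 0,"y": 0.003,"z": 0.012,"wx": 0,"wy": 0,"wz": 0,"gripper": 0.0}
    - {"x": 0,"y": 0.006,"z": 0.012,"wx": 0,"wy": 0,"wz": 0,"gripper": 0.0}
    - {"x": 0,"y": 0.009,"z": 0.012,"wx": 0,"wy": 0,"wz": 0,"gripper": 0.0}
    - {"x": 0,"y": 0.012,"z": 0.012,"wx": 0,"wy": 0,"wz": 0,"gripper": 0.0}
    - {"x": 0,"y": 0.013,"z": 0.012,"wx": 0,"wy": 0,"wz": 0,"gripper": 0.0}
    - {"x": 0,"y": 0.013,"z": 0.012,"wx": 0,"wy": 0,"wz": 0,"gripper": 0.0}
    - {"x": 0,"y": 0.013,"z": 0,"wx": 0,"wy": 0,"wz": 0,"gripper": 0.0}
    - {"x": 0,"y": 0,"z": 0,"wx": 0,"wy": 0,"wz": 0,"gripper": 0.0}

```text
time_s: 25.22
position: [0.5348, 0.2453, 0.0808]
tcp_rot: [[0.002, 1.0, 0.004], [1.0, -0.002, 0.0], [0.0, 0.004, -1.0]]
contact_force: [-0.3, -0.1, -0.1]
gripper_width: -0.0001
finger_force: 0.0
```

Emit:
step_arm:
  targets:
    - {"x": 0,"y": 0,"z": -0.05,"wx": 0,"wy": 0,"wz": 0,"gripper": 0.0}
    - {"x": -0.06,"y": 0,"z": -0.1,"wx": 0,"wy": 0,"wz": 0,"gripper": 0.0}
    - {"x": -0.12,"y": 0,"z": -0.12,"wx": 0,"wy": 0,"wz": 0,"gripper": 0.0}
    - {"x": -0.18,"y": 0,"z": -0.12,"wx": 0,"wy": 0,"wz": 0,"gripper": 0.0}
    - {"x": -0.24,"y": 0,"z": -0.12,"wx": 0,"wy": 0,"wz": 0,"gripper": 0.0}
    - {"x": -0.24,"y": 0,"z": -0.12,"wx": 0,"wy": 0,"wz": 0,"gripper": 0.0}
    - {"x": -0.24,"y": 0,"z": -0.12,"wx": 0,"wy": 0,"wz": 0,"gripper": 0.0}

```text
time_s: 26.1
position: [0.532, 0.0051, 0.199]
tcp_rot: [[0.003, 1.0, -0.0], [1.0, -0.003, 0.0], [0.0, -0.0, -1.0]]
contact_force: [-0.2, 0.5, -0.5]
gripper_width: 0.0001
finger_force: 0.0
```

```bash
python3 ptr.py
python3 - <<'E'
from h import *
b=camera("top");a=camera("side")
cv2.imwrite("pics/s7.png",np.hstack([cv2.resize(a[190:340,190:340],(400,400),interpolation=2),cv2.resize(b[150:250,210:310],(400,400),interpolation=2)])[:,:,::-1])
E
```

```text
[0.53198842 0.00505369 0.19895836]
top green 1 [0.5549 0.295  0.062 ]
top orange 4 [0.5542 0.2819 0.062 ]
side green 0 [nan nan nan]
side orange 4 [0.5494 0.2887 0.062 ]ptr.py:8: RuntimeWarning: Mean of empty slice.
  ys,xs=np.nonzero(m);W=ray("side",np.c_[xs,ys],.062);k=(abs(W[:,0]-.54)<.05)&(abs(W[:,1]-.287)<.017);print("side",nm,k.sum(),W[k].mean(0).round(4))
  ret = um.true_divide(
```

View pics/s7.png

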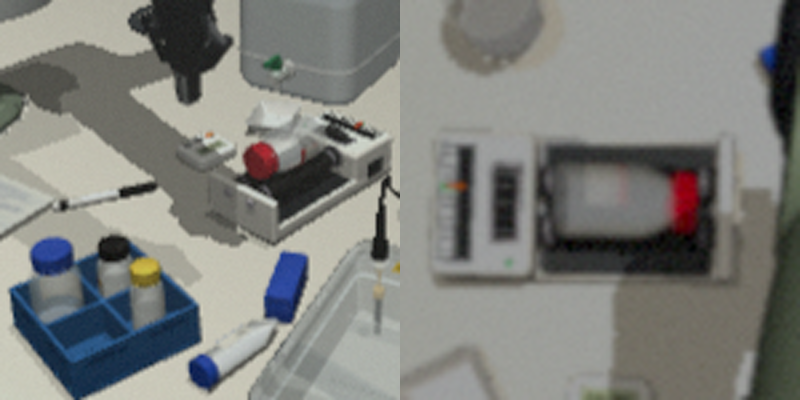

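The pointer at (457,187) stands at the green tick. The bottle lies in the trough, the other three stand in the crate, and the robot is clear, so I'm handing in.

```bash
python3 -c "
from plant import *
print(job_done())"
```

```text
the job is handed in; nothing more can be done
None
```

The job is handed in at about 26 s of the allowed 72 s: the red-capped bottle lies in the roller trough with its cap towards the end cheek, the orange pointer stands at the green tick, and the other three bottles are still standing in the crate.

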